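Ease the sticky tray cover, sort the tuning tools, close up

TASK

Slide the white cover of the tool tray open until you feel it bind, without forcing it, then ease it back by about a finger's width (15 mm) from there and let go, so it does not sit jammed. Then sort what lies about on the bench: every wax block into the tray's end bin, away from the rails, and every wire brush into the bin next to the rails. Finally slide the cover fully closed over them, leaving the other things on the bench where they are.

Things in the scene. Friction and masses are not known exactly. Their poses are not given: they have to be found in the camera images.
- tray: Fixed plywood tray; origin under the centre of its two-bin part, on the bench; +y runs towards the rails. Bin part 182 (x) by 218 (y) mm, rim 55 mm high, walls and floor 6 mm; two open bins side by side along y, each 170 (x) by 100 (y) mm inside, 49 mm deep. Beyond them two aluminium rails run on 325 mm in +y at rim height, where the cover parks.
- wax_bin (a point): Centre of the inner floor of the bin for wax, the one at the -y end of the tray, away from the rails (axes as the tray's)
- brush_bin (a point): Centre of the inner floor of the bin for brushes, the one next to the rails (axes as the tray's)
- cover (a joint): Travel (m) of the white cover along the tray's +y: 0 closed over both bins (end stop), clear of them at 0.218, end stop 0.31; starts at 0 to 0.04. Slides at about 3 N and stays where left. At an unseen place between 0.24 and 0.29, different each time, old wax makes it bind: resistance then climbs 0.8 N per mm and springs back.
- cover_grip (a point): The cover is 182 x 218 x 8 mm, its top 65 mm above the bench. This is the middle of its upright wooden grip, 64 (x) by 18 (y) by 40 mm high, standing 85 mm from the cover's centre towards +y; grip top 105 mm, this point 85 mm above the bench. Pinch it from above across its 18 mm (fingers closing along the tray's y).
- cover_edge (a point): Front corner of the cover's leading (+y) edge, the place that pushes the marker (axes as the tray's)
- marker_face (a point): The -y face of the brass marker, a 14 x 10 x 16 mm block riding on the front (-x) rail. The cover's leading edge meets it and pushes it along (0.5 N); it stays at the farthest point reached, so the gap along the tray's y from cover_edge to marker_face shows how far the cover has been backed off
- strip: The dark steel guard strip along the back rail, fixed to the tray, 325 mm long, 18 mm above the rim, origin at its end next to the bins; the gummed spot is somewhere under it
- mug: White mug, bystander, 80 mm across, 95 mm high; origin under its centre
- scraper: Blue flat scraper 110 x 55 x 5 mm, bystander; origin under its centre
- stone: Black edge stone 45 x 20 x 12 mm, bystander; origin under its centre
- driver: Screwdriver lying at the right, bystander
- wax0: Plain wax block 64 (x) x 34 (y) x 26 (z) mm, 60 g, lying on the bench; origin at the centre of its underside. May be absent.
- wax1: Plain wax block 64 (x) x 34 (y) x 26 (z) mm, 60 g, lying on the bench; origin at the centre of its underside. May be absent.
- wax2: Plain wax block 64 (x) x 34 (y) x 26 (z) mm, 60 g, lying on the bench; origin at the centre of its underside. May be absent.
- brush0: Small steel-wire brush, bristles down: wooden back 76 (x) x 34 (y) mm, from 16 to 30 mm above its underside, over a 68 x 31 mm bristle block 16 mm high; 70 g; origin at the centre of its underside. May be absent.
- brush1: Small steel-wire brush, bristles down: wooden back 76 (x) x 34 (y) mm, from 16 to 30 mm above its underside, over a 68 x 31 mm bristle block 16 mm high; 70 g; origin at the centre of its underside. May be absent.
- brush2: Small steel-wire brush, bristles down: wooden back 76 (x) x 34 (y) mm, from 16 to 30 mm above its underside, over a 68 x 31 mm bristle block 16 mm high; 70 g; origin at the centre of its underside. May be absent.
Not all that is in view belongs to the job. Leave any black look-alike of the wax2 alone. What is shaped like the brush0 but black is not meant.

How it is judged:
By the outcome, as a careful person would: the job done as asked, in the order asked, and still so for the second after the job is handed in, with the robot touching nothing.
Of wax0, brush0, wax1, brush1, wax2, brush2 only 4 to 6 are there at a start; the rules pass over those that are not, and their reading is None.
At some moment in a run one of wax0, brush0, wax1, brush1, wax2, brush2 may be knocked a few centimetres aside while the robot is not near it.
Once in a run the grip may slacken for a moment while it holds something.
It also fails if it takes over 208 s, if anything falls off the work surface, if the arm or the gripper's body presses on something with over 40 N, if the wrist force passes 120 N, or if a joint passes its speed limit or range.

ROBOT

A 7-joint arm with a two-finger parallel gripper is mounted at the origin on the work surface. World frame = base frame: x ahead of the robot, y to its left, z up, the work surface at z = 0. Lengths are in m, angles in rad, forces in N, time in s.
With the tool pointing down it reaches from about 0.425 to 0.925 m from the base axis. Payload 6.8 kg.
Tool frame: the origin (TCP) lies on the mounting face of the last link; the fingertips stand 173 mm ahead of it and the grasp point (between the pads) lies 155 mm ahead of it; z points along the fingers, y is the line along which they close (so a half turn about z gives the same grasp; the last joint's range is limited). The gripper opens to 85 mm and grips with 20 to 120 N. Pads are 22 mm wide; open, the fingers measure 114 mm over their backs; the gripper's body (76 mm by 85 mm) begins 54 mm behind the grasp point. The pads swing forward as they close: fully open they stand 13 mm farther back than shut.
Start: joints at [-1.265, 0.477, 0.022, 1.555, -0.011, 1.109, -0.083], TCP at [0.271, 0.618, 0.405] pointing down, gripper open.
Joint ranges: [-2.96, 2.96], [-0.34, 2.1], [-1.41, 1.46], [0.24, 2.44], [-1.37, 4.51], [0.17, 1.92], [-2.96, 2.96]. Speed limits (rad/s): [2.39, 2.39, 3.14, 3.14, 3.14, 3.14, 3.14].

INTERFACE

Orientations are given as a unit quaternion [w, x, y, z].
In Python, from station import bot gives the robot as it stands. The module is installed in compiled form; this text tells all that it offers.
- The arm moves only by the shell command python3 -m pendant 'ROWS' [FORCE]. ROWS is JSON, a list of rows, each a list of 5 numbers: the finger opening in m, from 0 to 0.0854, then the shift along the tool's x, y, z in m, then the turn about the tool's z in degrees. In form: [[jaw, x, y, z, yaw], ...]. A call has 1 to 12 rows; each row shifts and turns the commanded pose from where the row before left it, along the tool's axes as they then stand; what a row does not reach is not made up. A row lasts 1/12 s, in which the tool goes at most 41.7 mm and 7.16 degrees, less where a joint would pass 70% of its speed; a pose out of reach is approached as far as the arm can. A call with a gripper value outside its range is refused whole. The fingers move at their own pace and stop on an object; FORCE is the grip in N (left out, the last holds). Time passes only in rows, so rows that do not move let the fingers close. It gives the time, the measured TCP pose, the force, the opening and the grip force at its end, in the units of the state.
- bot.get_obs(): the state, without advancing time (a new reading comes with each control period).
- bot.read_camera(name): name is "scene" or "top"; returns (picture, depth): 480x640x3 uint8, blue, green, red; 480x640 float32, m along the optical axis (not along the pixel's ray), 0 where there is no reading.
- bot.camera_model(name): a dict with "intrinsics" (3x3 intrinsics, pixels), "R" (3x3) and "t" (3): a world point X has camera coordinates R X + t. Camera axes: x right, y down, z forward; pixel columns grow to the right and rows downward; lengths in m; the calibration is good to about 2 mm. A picture is of the moment at which its call begins. camera_model takes no time and is no camera call.
- bot.hand_in(): hands the job in; it is judged then, once.
Trained networks look in the newest picture that a camera, given by its name, has taken for a name from the list of things; names that differ only in an ending like _2 or _b are one class to them, and where a whole thing is asked for, a point or a joint stands for the part that bears it (a point fixed in the world has none). Each returns a list of dicts, best first, with "score" (0 to 1); they miss things now and then, are a little off and sometimes report something else, mostly with a low value. They report only what shows in the picture. A call takes as long as a camera call. They do not tell look-alikes from the thing itself.
- bot.boxes_of(name, camera): "at" ([column, row] in pixels, amid what is visible of it).
- bot.trace(name, camera): "mask" (480x640 bool, what is visible of it) and "at" ([column, row] in pixels, amid what is visible of it).
- bot.pinpoint(name, camera): "at" ([column, row] in pixels: a listed point, or the origin of a listed thing).
The state is a dict: "t": time; "q": joint angles; "joint_vel": joint speeds; "joint_torque": joint torques, N m; "eef_pos": TCP position; "tool_rot": TCP orientation; "contact_force": force on the tool from outside, world axes, zero at the start; "torque": the same for the moment, N m; "gripper_width": opening from 0.0 (shut) to 1.0 (fully open); "grasp_force": force on a finger pad.
Only numpy, scipy, OpenCV 4.12 (cv2) and the standard library are available. Lean on these libraries where they do the work, as an engineer would, in place of code of your own. Each camera call takes 0.05 s, during which the arm holds its last target. There are 200 camera calls.

## Working session

There is one attempt and no reset: what is moved stays moved. The work goes in short steps, Python scripts to look and compute and a shell command to move; the robot and the scene stay as the last step left them, time stands still between calls to the robot, and variables do not carry over. Pictures are saved under pics/ and viewed, at most 14 in all, crops included, and the job is handed in when it is done.

```bash
mkdir -p pics; cat > h.py <<'E'
import numpy as np, cv2, json
from scipy.spatial.transform import Rotation as Rn
from station import bot
def model(c):
    m=bot.camera_model(c); return np.array(m["intrinsics"]),np.array(m["R"]),np.array(m["t"])
def ray(c,px):
    K,R,t=model(c); d=R.T@np.linalg.inv(K)@np.array([px[0],px[1],1.]); return -R.T@t,d
def at_z(c,px,z):
    o,d=ray(c,px); return o+d*(z-o[2])/d[2]
def cloud(c,D):
    K,R,t=model(c); v,u=np.mgrid[:480,:640]; P=np.stack([u,v,np.ones_like(u)],-1).reshape(-1,3)@np.linalg.inv(K).T*D.reshape(-1,1)
    return ((P-t)@R).reshape(480,640,3)
def proj(c,X):
    K,R,t=model(c); p=K@(R@np.array(X)+t); return p[:2]/p[2]
def st():
    o=bot.get_obs(); R=Rn.from_quat(np.roll(o["tool_rot"],-1)).as_matrix(); return o,np.array(o["eef_pos"]),R
E
python3 - <<'E'
from h import *
for c in("scene","top"):
    im,D=bot.read_camera(c); cv2.imwrite(f"pics/{c}0.png",im); np.save(f"pics/{c}0.npy",D)
    print(c,[np.round(x,3).tolist() for x in model(c)])
    for n in("wax0","brush0","cover_grip","tray","marker_face","cover_edge","mug","scraper","stone","wax_bin","brush_bin","strip"):
        r=bot.pinpoint(n,c); print(n,[(np.round(x["at"]).tolist(),round(x["score"],2)) for x in r][:7])
o,p,R=st(); print(o,R.round(3))
E
```

```text
scene [[[450.944, 0.0, 314.82], [0.0, 450.944, 241.89], [0.0, 0.0, 1.0]], [[0.906, 0.424, -0.008], [0.345, -0.748, -0.567], [-0.247, 0.511, -0.823]], [-0.461, -0.122, 1.127]]
wax0 [([306.0, 191.0], 0.98), ([210.0, 392.0], 0.95), ([267.0, 167.0], 0.81), ([341.0, 155.0], 0.71), ([297.0, 225.0], 0.56)]
brush0 [([270.0, 274.0], 0.85), ([202.0, 295.0], 0.67), ([230.0, 341.0], 0.64), ([324.0, 374.0], 0.45)]
cover_grip [([348.0, 290.0], 0.87)]
tray [([336.0, 352.0], 0.97), ([426.0, 158.0], 0.59)]
marker_face [([343.0, 207.0], 0.5), ([173.0, 447.0], 0.49), ([334.0, 348.0], 0.45)]
cover_edge [([314.0, 274.0], 0.72), ([332.0, 352.0], 0.21)]
mug [([426.0, 159.0], 0.79)]
scraper [([374.0, 128.0], 0.69)]
stone [([260.0, 241.0], 0.53), ([394.0, 307.0], 0.42)]
wax_bin [([321.0, 375.0], 0.87)]
brush_bin [([211.0, 395.0], 0.3)]
strip [([394.0, 307.0], 0.84), ([175.0, 449.0], 0.28)]
top [[[592.159, 0.0, 314.043], [0.0, 592.159, 245.182], [0.0, 0.0, 1.0]], [[0.025, -1.0, -0.003], [-0.979, -0.024, -0.203], [0.203, 0.008, -0.979]], [0.019, 0.497, 1.321]]
wax0 [([292.0, 276.0], 0.79), ([180.0, 278.0], 0.7
[... 680 characters left out ...]
]), 'joint_vel': array([-8.77997859e-05,  3.39946660e-04,  7.43995312e-04,  1.10729263e-03,
       -9.35093632e-04, -6.92646562e-05,  3.70988899e-04]), 'joint_torque': array([-1.77733482e-04, -5.96332276e+01,  1.60594985e+00, -2.81548941e+01,
        1.23849011e-02,  1.46080300e-03,  2.03620476e-05]), 'eef_pos': array([0.27142946, 0.61803283, 0.40469563]), 'tool_rot': array([-7.89462519e-06,  2.05460947e-01,  9.78665315e-01, -4.77816488e-06]), 'contact_force': array([-0.07591778,  0.87689102, -0.56427197]), 'torque': array([-0.04246779,  0.02083589, -0.01784213]), 'grasp_force': 0.0, 'gripper_width': 1.0005052474089737} [[-0.916  0.402 -0.   ]
 [ 0.402  0.916 -0.   ]
 [ 0.    -0.    -1.   ]]
```

View pics/scene0.png

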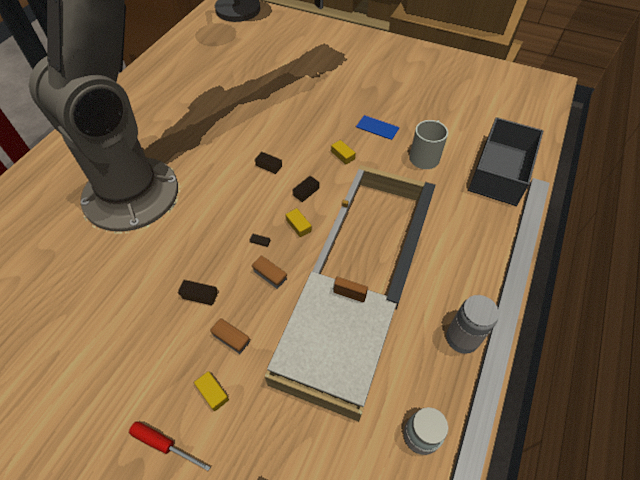

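View pics/top0.png

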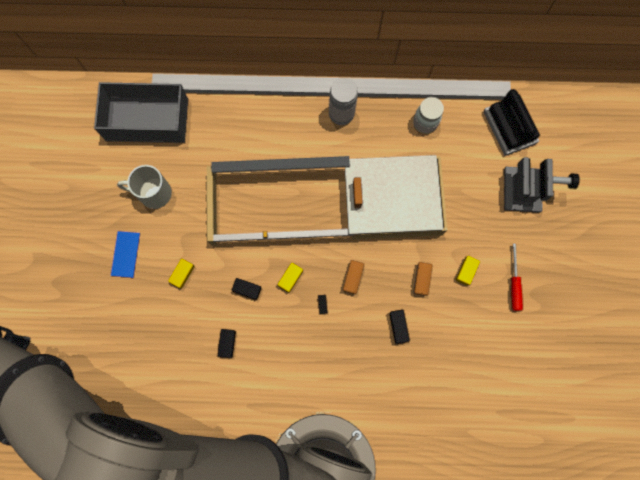

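The scene shows a closed-ish cover (top px 395,195), rails to the left, marker at (265,235). Yellow wax blocks are at top (181,273), (290,277) and (468,270), and brown brushes at (353,277) and (423,279). Black look-alikes at (247,289), (227,343) and (400,326), the stone at (322,304), the mug and the scraper stay put. The yellow and brown ones fit the description; the black ones are excluded.

```bash
cat >> h.py <<'E'
def items(im,D,c="top",tray=True):
    """coloured blocks: list of (kind, px, world centre xy of top, long-axis yaw deg, size, z)"""
    P=cloud(c,D); hsv=cv2.cvtColor(im,cv2.COLOR_BGR2HSV); out=[]
    for k,lo,hi,h in(("wax",(22,180,90),(34,255,255),.026),("brush",(5,150,60),(14,255,230),.030)):
        m=cv2.inRange(hsv,lo,hi); n,L,S,C=cv2.connectedComponentsWithStats(m)
        for i in range(1,n):
            if S[i,4]<120: continue
            q=P[L==i]; q=q[q[:,2]>np.percentile(q[:,2],80)-.006]; z=np.median(q[:,2])
            pts=np.array([at_z(c,(u,v),z)[:2] for v,u in zip(*np.where((L==i)&(abs(P[:,:,2]-z)<.006)))])
            if len(pts)<60: continue
            r=cv2.minAreaRect((pts*1000).astype(np.float32)); b=cv2.boxPoints(r)
            e=b[1]-b[0]; f=b[2]-b[1]; e=e if np.hypot(*e)>np.hypot(*f) else f
            out.append((k,C[i].round().astype(int).tolist(),(np.array(r[0])/1000).round(4).tolist(),round(float(np.degrees(np.arctan2(e[1],e[0])))%180,1),np.round(r[1]).tolist(),round(float(z),3)))
    return out
def cover(im,D,c="top"):
    P=cloud(c,D); m=(im.min(2)>120)&(abs(P[:,:,2]-.065)<.006)&(P[:,:,0]>.5)&(P[:,:,0]<.8)
    n,L,S,C=cv2.connectedComponentsWithStats(m.astype(np.uint8)); i=1+np.argmax(S[1:,4])
    pts=np.array([at_z(c,(u,v),.065)[:2] for v,u in zip(*np.where(L==i))])
    return cv2.minAreaRect((pts*1000).astype(np.float32)),pts
E
python3 - <<'E'
from h import *
im=cv2.imread("pics/top0.png");D=np.load("pics/top0.npy")
for x in items(im,D): print(x)
r,_=cover(im,D); print(r, cv2.boxPoints(r))
P=cloud("top",D)
m=(P[:,:,2]>.098)&(P[:,:,2]<.112)&(abs(P[:,:,0]-.65)<.12)&(abs(P[:,:,1]+.05)<.2)
n,L,S,C=cv2.connectedComponentsWithStats(m.astype(np.uint8))
for i in range(1,n):
    if S[i,4]>30: q=P[L==i]; print("grip",S[i],q.mean(0),q.min(0),q.max(0),cv2.minAreaRect((q[:,:2]*1000).astype(np.float32)))
print("grip pts",at_z("top",(357,190),.085),at_z("scene",(348,290),.085))
print("marker",at_z("top",(265,235),.06), "rail end top",at_z("top",(207,245),.055),at_z("top",(210,163),.07))
cv2.imwrite("pics/crop0.png",cv2.resize(im[140:370,100:500],(800,460),interpolation=cv2.INTER_CUBIC))
E
```

```text
('wax', [468, 270], [0.4514, -0.3308], 155.9, [34.0, 64.0], 0.026)
('wax', [181, 273], [0.4273, 0.3412], 153.3, [35.0, 63.0], 0.026)
('wax', [290, 277], [0.4243, 0.085], 149.4, [33.0, 64.0], 0.026)Traceback (most recent call last):
  File "<stdin>", line 4, in <module>
  File "h.py", line 34, in cover
    pts=np.array([at_z(c,(u,v),.065)[:2] for v,u in zip(*np.where(L==i))])
                  ~~~~^^^^^^^^^^^^^^
  File "h.py", line 9, in at_z
    o,d=ray(c,px); return o+d*(z-o[2])/d[2]
        ~~~^^^^^^
  File "h.py", line 7, in ray
    K,R,t=model(c); d=R.T@np.linalg.inv(K)@np.array([px[0],px[1],1.]); return -R.T@t,d
          ~~~~~^^^
  File "h.py", line 5, in model
    m=bot.camera_model(c); return np.array(m["intrinsics"]),np.array(m["R"]),np.array(m["t"])
ValueError: time passes only in moves, steps and waits
```

```bash
python3 - <<'E'
s=open('h.py').read()
s=s.replace("def model(c):","from functools import cache\n@cache\ndef model(c):")
s=s.replace("np.array([at_z(c,(u,v),z)[:2] for v,u in zip(*np.where((L==i)&(abs(P[:,:,2]-z)<.006)))])","flat(c,(L==i)&(abs(P[:,:,2]-z)<.006),z)")
s=s.replace("np.array([at_z(c,(u,v),.065)[:2] for v,u in zip(*np.where(L==i))])","flat(c,L==i,.065)")
s=s.replace("def cloud","def flat(c,m,z):\n    v,u=np.where(m); return np.array([at_z(c,p,z)[:2] for p in zip(u,v)])\ndef cloud")
open('h.py','w').write(s)
E
python3 - <<'E'
from h import *
im=cv2.imread("pics/top0.png");D=np.load("pics/top0.npy")
hsv=cv2.cvtColor(im,cv2.COLOR_BGR2HSV); print([hsv[v,u].tolist() for u,v in((353,277),(350,280),(423,279),(357,190),(290,277))])
for x in items(im,D): print(x)
r,_=cover(im,D); print(r, cv2.boxPoints(r).round().tolist())
P=cloud("top",D)
m=(P[:,:,2]>.098)&(P[:,:,2]<.112)&(abs(P[:,:,0]-.6)<.12)&(abs(P[:,:,1]+.05)<.2)
n,L,S,C=cv2.connectedComponentsWithStats(m.astype(np.uint8))
for i in range(1,n):
    if S[i,4]>30: print("grip",S[i],cv2.minAreaRect((flat("top",L==i,.105)*1000).astype(np.float32)))
print("grip pts",at_z("top",(357,190),.085),at_z("scene",(348,290),.085))
print("marker",at_z("top",(265,235),.06), "rail end top",at_z("top",(207,245),.055),at_z("top",(210,163),.07))
cv2.imwrite("pics/crop0.png",cv2.resize(im[140:370,100:500],(800,460),interpolation=cv2.INTER_CUBIC))
E
```

```text
[[14, 183, 173], [14, 195, 171], [14, 190, 172], [14, 188, 171], [28, 255, 215]]
('wax', [468, 270], [0.4514, -0.3308], 155.9, [34.0, 64.0], 0.026)
('wax', [181, 273], [0.4273, 0.3412], 153.3, [35.0, 63.0], 0.026)
('wax', [290, 277], [0.4243, 0.085], 149.4, [33.0, 64.0], 0.026)
((620.568359375, -150.24786376953125), (180.6378173828125, 217.2777862548828), 4.013380527496338) [[523.0, -48.0], [538.0, -265.0], [718.0, -252.0], [703.0, -36.0]]
grip [354 177   9  28 214] ((613.6744384765625, -65.95384216308594), (63.91366195678711, 17.934326171875), 4.595027923583984)
grip pts [ 0.6211031  -0.06479733  0.085     ] [ 0.61249025 -0.06891746  0.085     ]
marker [0.51539047 0.1447635  0.06      ] rail end top [0.48953076 0.27822999 0.055     ] [0.68338917 0.28049873 0.07      ]
```

View pics/crop0.png

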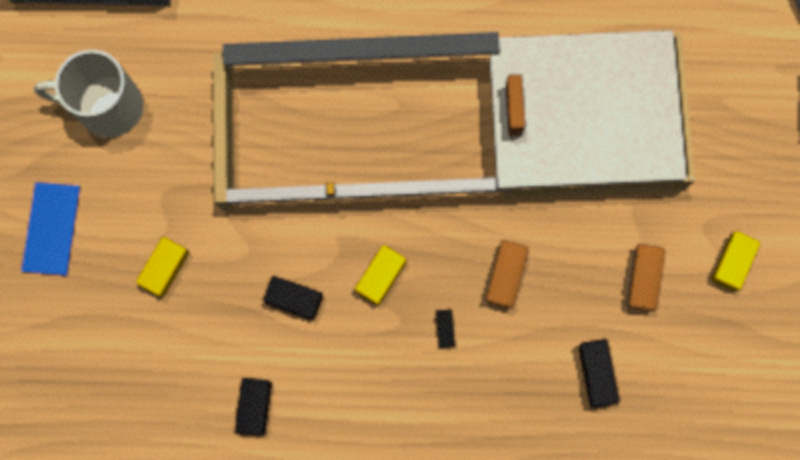

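Everything is confirmed: the yellow blocks are wax, the brown pieces are brushes and the black ones are look-alikes. The tray yaw is about +4°. I'm moving towards the cover grip.

```bash
sed -i 's/(14,255,230)/(16,255,230)/; s/(5,150,60)/(5,165,60)/' h.py
cat >> h.py <<'E'
def to(x,y,z,yaw,half=True):
    """shift in tool axes (after the turn) and turn so that tool y points at world angle yaw (deg), TCP at x,y,z"""
    o,p,R=st(); cur=np.degrees(np.arctan2(R[1,1],R[0,1])); d=yaw-cur
    d=(d+90)%180-90 if half else (d+180)%360-180
    a=np.radians(cur+d); ty=np.array([np.cos(a),np.sin(a),0]); tz=np.array([0,0,-1.]); tx=np.cross(ty,tz)
    w=np.array([x,y,z])-p; print("pos",p.round(4),"yaw",round(cur,1),"turn",round(-d,1),"dxyz mm",np.round([w@tx*1000,w@ty*1000,w@tz*1000],1),"q7",round(o["q"][6],2),"t",round(o["t"],1),"w",round(o["gripper_width"],3),"f",round(o["grasp_force"],1))
E
python3 -m pendant '[[0.0854,0,0,0,-7],[0.0854,0,0,0,-7],[0.0854,0,0,0,-7],[0.0854,0,0,0,-6.7],[0.0854,-0.0147,-0.0353,0,0],[0.0854,-0.0147,-0.0353,0,0],[0.0854,-0.0147,-0.0353,0,0],[0.0854,-0.0147,-0.0353,0,0],[0.0854,-0.0147,-0.0353,0,0],[0.0854,-0.0147,-0.0353,0,0],[0.0854,-0.0147,-0.0353,0,0],[0.0854,-0.0147,-0.0353,0,0]]'
python3 -c "
from h import *
to(.614,-.0655,.245,94)"
```

```text
t: 2.3
eef_pos: [0.4089, 0.3427, 0.405]
tool_rot: [0.0, -0.035, 0.999, 0.0]
contact_force: [0.2, 0.5, 0.5]
gripper_width: 0.999
grasp_force: 0.0
pos [0.4089 0.3427 0.405 ] yaw 94.0 turn -0.0 dxyz mm [-176.1 -421.5  160. ] q7 0.83 t 2.3 w 0.999 f 0.0
```

```bash
python3 -m pendant '[[0.0854,-0.0147,-0.0351,0,0],[0.0854,-0.0147,-0.0351,0,0],[0.0854,-0.0147,-0.0351,0,0],[0.0854,-0.0147,-0.0351,0,0],[0.0854,-0.0147,-0.0351,0,0],[0.0854,-0.0147,-0.0351,0,0],[0.0854,-0.0147,-0.0351,0,0],[0.0854,-0.0147,-0.0351,0,0],[0.0854,-0.0147,-0.0351,0,0],[0.0854,-0.0147,-0.0351,0,0],[0.0854,-0.0147,-0.0351,0,0],[0.0854,-0.0147,-0.0351,0,0]]' >/dev/null
python3 - <<'E'
from h import *
im,D=bot.read_camera("top")
for x in items(im,D): print(x)
to(.614,-.0655,.245,94)
im,D=bot.read_camera("scene"); r=bot.pinpoint("cover_grip","scene"); print(at_z("scene",r[0]["at"],.085),r[0]["score"])
E
```

```text
('wax', [468, 270], [0.4511, -0.331], 154.6, [34.0, 64.0], 0.026)
('wax', [181, 273], [0.4272, 0.3412], 154.3, [35.0, 63.0], 0.026)
('wax', [290, 277], [0.4244, 0.0853], 149.5, [33.0, 64.0], 0.027)
('brush', [423, 279], [0.4278, -0.2237], 171.2, [32.0, 75.0], 0.03)
pos [ 0.6159 -0.0736  0.4052] yaw 93.5 turn -0.5 dxyz mm [  1.4   8.2 160.2] q7 1.74 t 3.4 w 1.002 f 0.0
[ 0.61186801 -0.0699273   0.085     ] 0.89
```

```bash
python3 -m pendant '[[0.0854,0.001,0.008,0,-0.4],[0.0854,0,0,0.03,0],[0.0854,0,0,0.03,0],[0.0854,0,0,0.03,0],[0.0854,0,0,0.025,0],[0.0854,0,0,0.02,0],[0.0854,0,0,0.015,0],[0.0854,0,0,0.010,0],[0.0854,0,0,0,0],[0.0854,0,0,0,0]]'
python3 -c "
from h import *
to(.614,-.0655,.245,94)"
```

```text
t: 4.28
eef_pos: [0.612, -0.054, 0.2449]
tool_rot: [-0.0, -0.039, 0.999, 0.0]
contact_force: [-0.9, -0.2, -0.3]
gripper_width: 0.994
grasp_force: 0.0
pos [ 0.612  -0.054   0.2449] yaw 94.5 turn 0.5 dxyz mm [ -1.1 -11.6  -0.1] q7 1.77 t 4.3 w 0.994 f 0.0
```

```bash
python3 -m pendant '[[0.0854,-0.001,-0.0115,0,0.5],[0.0854,0,0,0,0],[0.01,0,0,0,0],[0.01,0,0,0,0],[0.01,0,0,0,0],[0.01,0,0,0,0],[0.01,0,0,0,0],[0.01,0,0,0,0],[0.01,0,0,0,0],[0.01,0,0,0,0]]' 50
python3 -c "
from h import *
to(.614,-.0655,.245,94)"
```

```text
t: 5.12
eef_pos: [0.614, -0.0666, 0.2448]
tool_rot: [-0.0, -0.034, 0.999, 0.0]
contact_force: [-0.9, 1.7, 2.6]
gripper_width: 0.199
grasp_force: 52.0
pos [ 0.614  -0.0666  0.2448] yaw 93.9 turn -0.1 dxyz mm [-0.1  1.1 -0.2] q7 1.78 t 5.1 w 0.199 f 52.0
```

```bash
python3 -m pendant '[[0.01,0,0.008,0,0],[0.01,0,0.016,0,0],[0.01,0,0.018,0,0],[0.01,0,0.018,0,0],[0.01,0,0.018,0,0],[0.01,0,0.018,0,0],[0.01,0,0.018,0,0],[0.01,0,0.018,0,0],[0.01,0,0.018,0,0],[0.01,0,0.016,0,0],[0.01,0,0.008,0,0],[0.01,0,0,0,0]]'
python3 - <<'E'
from h import *
to(.614,-.0655,.245,94); f=np.array(bot.get_obs()["contact_force"]); print(f, f@[-.07,.9976,0])
im,D=bot.read_camera("top"); r,_=cover(im,D); print(r); cv2.imwrite("pics/open1.png",im); np.save("pics/open1.npy",D)
f=np.array(bot.get_obs()["contact_force"]); print(f)
E
```

```text
t: 6.12
eef_pos: [0.6018, 0.1096, 0.2448]
tool_rot: [-0.0, -0.035, 0.999, 0.001]
contact_force: [-1.9, 2.5, 3.4]
gripper_width: 0.202
grasp_force: 51.8
pos [0.6018 0.1096 0.2448] yaw 94.1 turn 0.1 dxyz mm [   0.  -175.5   -0.2] q7 1.49 t 6.1 w 0.202 f 51.8
[-1.91454862  2.46322357  3.40074023] 2.5913302368105464
((610.0425415039062, -10.020561218261719), (179.88912963867188, 148.17970275878906), 4.2608442306518555)
[-2.41317639  1.97504553  4.07586784]
```

View pics/open1.png

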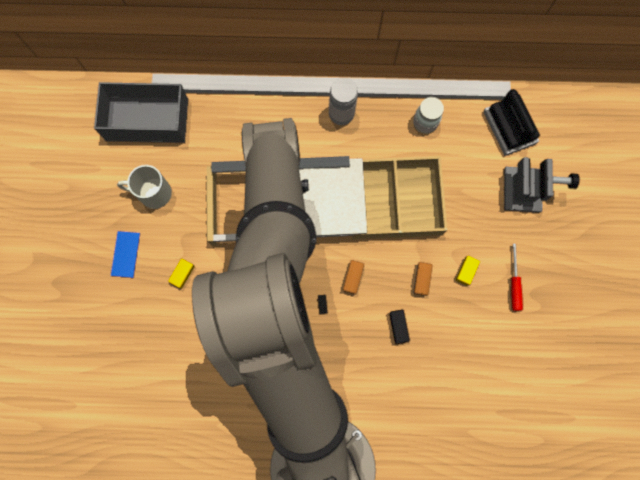

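The cover is now open about 180 mm, and both bins are visible at top (380,195) and (420,195). I'll get the current travel from the rim.

```bash
python3 - <<'E'
from h import *
im=cv2.imread("pics/open1.png");D=np.load("pics/open1.npy"); P=cloud("top",D)
a=np.radians(4.2); ex=np.array([np.cos(a),np.sin(a)]); ey=np.array([-ex[1],ex[0]])
m=(P[:,:,2]>.047)&(P[:,:,2]<.061)&(P[:,:,0]>.5)&(P[:,:,0]<.75)&(P[:,:,1]<-.08)&(P[:,:,1]>-.3)
r=cv2.minAreaRect((flat("top",m,.055)*1000).astype(np.float32)); print("rim",r)
q=flat("top",m,.055); print("rim x",np.percentile(q@ex,[.5,99.5]),"y",np.percentile(q@ey,[.5,99.5]))
r,p=cover(im,D); print("cover x",np.percentile(p@ex,[.5,99.5]),"y",np.percentile(p@ey,[.5,99.5]))
im0=cv2.imread("pics/top0.png");D0=np.load("pics/top0.npy")
r,p=cover(im0,D0); print("cover0 x",np.percentile(p@ex,[.5,99.5]),"y",np.percentile(p@ey,[.5,99.5]))
for n in("marker_face","cover_edge","tray","wax_bin","brush_bin"):
    for c in("top",): print(n,[(np.round(x["at"]).tolist(),round(x["score"],2)) for x in bot.pinpoint(n,c)][:3])
E
```

```text
rim ((621.19287109375, -173.30418395996094), (184.29104614257812, 195.82691955566406), 3.9104626178741455)
rim x [0.51518856 0.69870688] y [-0.31605875 -0.12442517]
cover x [0.51889168 0.69436117] y [-0.12810072  0.0149903 ]
cover0 x [0.51836313 0.69722141] y [-0.30290934 -0.08785635]
marker_face [([421.0, 283.0], 0.35)]
cover_edge []
tray [([397.0, 202.0], 0.88)]
wax_bin [([415.0, 200.0], 0.72)]
brush_bin [([370.0, 204.0], 0.92), ([421.0, 282.0], 0.19)]
```

```bash
python3 -m pendant '[[0.01,0,0.005,0,0],[0.01,0,0.005,0,0],[0.01,0,0.005,0,0],[0.01,0,0.005,0,0],[0.01,0,0.005,0,0],[0.01,0,0.005,0,0],[0.01,0,0.002,0,0],[0.01,0,0.002,0,0]]' | egrep 'pos|force'
python3 -m pendant '[[0.01,0,0.002,0,0],[0.01,0,0.002,0,0],[0.01,0,0.001,0,0],[0.01,0,0.001,0,0]]'| egrep 'pos|force'
python3 -m pendant '[[0.01,0,0.001,0,0],[0.01,0,0.001,0,0]]'| egrep 'pos|force'
python3 -m pendant '[[0.01,0,0.001,0,0],[0.01,0,0.001,0,0]]'| egrep 'pos|force'
python3 -m pendant '[[0.01,0,0.001,0,0],[0.01,0,0.001,0,0]]'| egrep 'pos|force'
```

```text
eef_pos: [0.5999, 0.1386, 0.2448]
contact_force: [-3.1, -3.2, 6.4]
grasp_force: 52.2
eef_pos: [0.5995, 0.1444, 0.2448]
contact_force: [-4.2, -2.2, 7.4]
grasp_force: 52.2
eef_pos: [0.5994, 0.1463, 0.2448]
contact_force: [-4.1, -4.0, 6.6]
grasp_force: 52.2
eef_pos: [0.5992, 0.1483, 0.2448]
contact_force: [-2.8, -3.4, 7.1]
grasp_force: 52.2
eef_pos: [0.5991, 0.1503, 0.2448]
contact_force: [-3.3, -3.1, 6.7]
grasp_force: 52.2
```

```bash
python3 -m pendant '[[0.01,0,0.001,0,0],[0.01,0,0.001,0,0],[0.01,0,0.001,0,0],[0.01,0,0.001,0,0]]'| egrep 'pos|ct_force'
python3 -m pendant '[[0.01,0,0.001,0,0],[0.01,0,0.001,0,0],[0.01,0,0.001,0,0],[0.01,0,0.001,0,0]]'| egrep 'pos|ct_force'
python3 -m pendant '[[0.01,0,0.001,0,0],[0.01,0,0.001,0,0],[0.01,0,0.001,0,0]]'| egrep 'pos|ct_force'
```

```text
eef_pos: [0.5988, 0.1543, 0.2448]
contact_force: [-3.2, -4.0, 8.0]
eef_pos: [0.5985, 0.1583, 0.2448]
contact_force: [-3.6, -3.7, 6.8]
eef_pos: [0.5984, 0.1613, 0.2448]
contact_force: [-4.0, -3.1, 7.0]
```

```bash
python3 -m pendant '[[0.01,0,0.001,0,0],[0.01,0,0.001,0,0],[0.01,0,0.001,0,0]]'| egrep 'pos|ct_force'
python3 -m pendant '[[0.01,0,0.001,0,0],[0.01,0,0.001,0,0]]'| egrep 'pos|ct_force'
```

```text
eef_pos: [0.5981, 0.1643, 0.2448]
contact_force: [-3.9, -2.4, 6.8]
eef_pos: [0.598, 0.1663, 0.2448]
contact_force: [-4.8, -2.2, 6.5]
```

```bash
python3 -m pendant '[[0.01,0,0.001,0,0],[0.01,0,0.001,0,0],[0.01,0,0.001,0,0],[0.01,0,0.001,0,0]]'| egrep 'pos|ct_force'
python3 -m pendant '[[0.01,0,0.001,0,0],[0.01,0,0.001,0,0]]'| egrep 'pos|ct_force'
```

```text
eef_pos: [0.5977, 0.1703, 0.2448]
contact_force: [-4.8, -2.9, 7.3]
eef_pos: [0.5976, 0.1722, 0.2448]
contact_force: [-4.2, -2.9, 7.3]
```

```bash
python3 -m pendant '[[0.01,0,0.001,0,0],[0.01,0,0.001,0,0]]'| egrep 'pos|ct_force'
python3 -m pendant '[[0.01,0,0.001,0,0],[0.01,0,0.001,0,0]]'| egrep 'pos|ct_force'
```

```text
eef_pos: [0.5975, 0.1743, 0.2447]
contact_force: [-4.1, -3.6, 6.6]
eef_pos: [0.5973, 0.1763, 0.2448]
contact_force: [-3.7, -4.1, 6.3]
```

```bash
python3 -m pendant '[[0.01,0,0.001,0,0],[0.01,0,0.001,0,0],[0.01,0,0.001,0,0]]'| egrep 'pos|ct_force'
python3 -m pendant '[[0.01,0,0.001,0,0],[0.01,0,0.001,0,0]]'| egrep 'pos|ct_force'
```

```text
eef_pos: [0.5971, 0.1793, 0.2448]
contact_force: [-3.8, -3.4, 7.4]
eef_pos: [0.597, 0.1813, 0.2448]
contact_force: [-4.6, -3.4, 6.8]
```

```bash
python3 -m pendant '[[0.01,0,0.001,0,0],[0.01,0,0.001,0,0]]'| egrep 'pos|ct_force'
```

```text
eef_pos: [0.5969, 0.1833, 0.2448]
contact_force: [-4.0, -4.0, 7.6]
```

```bash
python3 -m pendant '[[0.01,0,0.001,0,0],[0.01,0,0.001,0,0],[0.01,0,0.001,0,0]]'| egrep 'pos|ct_force'
python3 -m pendant '[[0.01,0,0.001,0,0],[0.01,0,0.001,0,0]]'| egrep 'pos|ct_force'
```

```text
eef_pos: [0.5967, 0.1861, 0.2448]
contact_force: [-4.3, -4.6, 7.4]
eef_pos: [0.5966, 0.1876, 0.2448]
contact_force: [-4.3, -6.4, 8.6]
```

```bash
python3 -m pendant '[[0.01,0,0.001,0,0],[0.01,0,0.001,0,0],[0.01,0,0.001,0,0]]'| egrep 'pos|ct_force'
```

```text
eef_pos: [0.5965, 0.1899, 0.2448]
contact_force: [-4.6, -7.0, 8.3]
```

```bash
python3 -m pendant '[[0.01,0,0.001,0,0],[0.01,0,0.001,0,0],[0.01,0,0,0,0]]'| egrep 'pos|ct_force'
```

```text
eef_pos: [0.5964, 0.1916, 0.2448]
contact_force: [-4.0, -7.4, 8.5]
```

```bash
python3 -m pendant '[[0.01,0,-0.002,0,0],[0.01,0,-0.002,0,0],[0.01,0,-0.002,0,0],[0.01,0,-0.002,0,0],[0.01,0,-0.002,0,0],[0.01,0,-0.002,0,0],[0.01,0,-0.002,0,0],[0.01,0,-0.001,0,0],[0.01,0,0,0,0],[0.01,0,0,0,0],[0.01,0,0,0,0]]'| egrep 'pos|ct_force'
python3 -c "
from h import *
to(.5964,.1916,.245,94)
im,D=bot.read_camera('scene')
for n in ('marker_face','cover_edge','cover_grip'): print(n,[(np.round(x['at'],1).tolist(),round(x['score'],2),at_z('scene',x['at'],.065).round(3).tolist()) for x in bot.pinpoint(n,'scene')][:2])
cv2.imwrite('pics/sc2.png',cv2.resize(im[130:310,260:460],(800,720))[:600])
"
```

```text
eef_pos: [0.597, 0.18, 0.2448]
contact_force: [-3.9, 1.1, 6.7]
pos [0.597  0.18   0.2448] yaw 93.8 turn -0.2 dxyz mm [-0.2 11.6 -0.2] q7 1.38 t 12.5 w 0.204 f 52.1
marker_face [([354.7, 183.1], 0.58, [0.514, 0.209, 0.065])]
cover_edge [([350.2, 188.1], 0.72, [0.511, 0.19, 0.065])]
cover_grip [([385.8, 199.0], 0.79, [0.597, 0.194, 0.065]), ([334.1, 348.1], 0.66, [0.633, -0.18, 0.065])]
```

View pics/sc2.png

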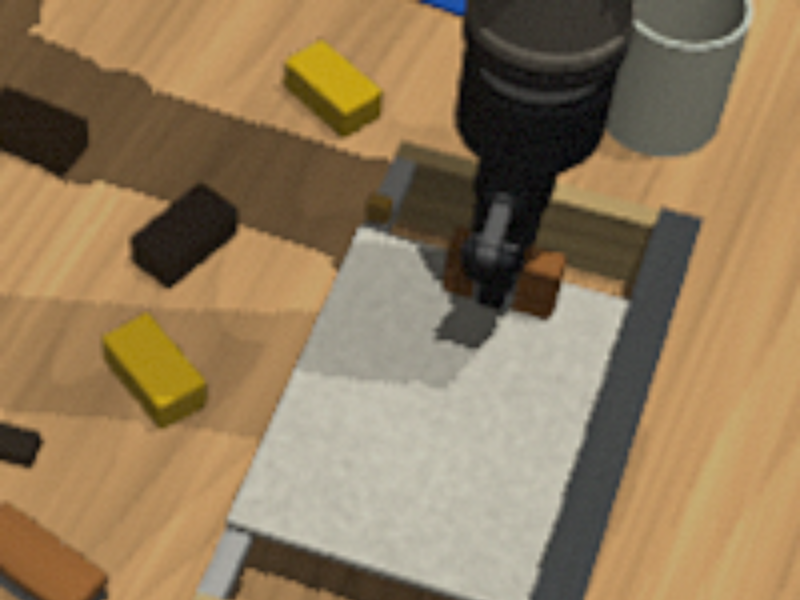

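The crop shows the cover backed off, with a visible gap between its edge at crop (360,230) and the marker at (380,208). The arm has moved 11.6 mm, so I'll add the remaining 3.4 mm.

```bash
python3 -m pendant '[[0.01,0,-0.001,0,0],[0.01,0,-0.001,0,0],[0.01,0,-0.0014,0,0],[0.01,0,0,0,0],[0.01,0,0,0,0],[0.01,0,0,0,0]]'| egrep 'pos|ct_force'
python3 -c "
from h import *
to(.5964,.1916,.245,94)"
```

```text
eef_pos: [0.5972, 0.1768, 0.2448]
contact_force: [-3.7, 1.0, 6.4]
pos [0.5972 0.1768 0.2448] yaw 93.9 turn -0.1 dxyz mm [-0.2 14.9 -0.2] q7 1.38 t 13.2 w 0.204 f 52.1
```

```bash
python3 -m pendant '[[0.0854,0,0,0,0],[0.0854,0,0,0,0],[0.0854,0,0,0,0],[0.0854,0,0,0,0],[0.0854,0,0,0,0],[0.0854,0,0,0,0],[0.0854,0,0,-0.02,0],[0.0854,0,0,-0.03,0],[0.0854,0,0,-0.03,0],[0.0854,0,0,-0.03,0],[0.0854,0,0,-0.03,0],[0.0854,0,0,0,0]]'| egrep 'pos|force'
python3 - <<'E'
from h import *
im,D=bot.read_camera("top")
for x in items(im,D): print(x)
for n in ("wax_bin","brush_bin"): print(n,[(at_z("top",x["at"],.006).round(3).tolist(),round(x['score'],2)) for x in bot.pinpoint(n,"top")][:2])
im,D=bot.read_camera("scene")
for n in ('marker_face','cover_edge',"wax_bin","brush_bin"): print(n,[(np.round(x['at'],1).tolist(),round(x['score'],2),at_z('scene',x['at'],.006 if 'bin' in n else .06).round(3).tolist()) for x in bot.pinpoint(n,'scene')][:2])
for x in items(im,D,"scene"): print(x)
to(.4244,.0853,.30,59.5)
E
```

```text
eef_pos: [0.5992, 0.1773, 0.3914]
contact_force: [1.1, -0.3, 0.9]
grasp_force: 0.0
('wax', [468, 270], [0.4511, -0.3309], 155.9, [33.0, 65.0], 0.026)
('wax', [180, 273], [0.4273, 0.3407], 152.9, [35.0, 64.0], 0.026)
('brush', [353, 277], [0.4276, -0.062], 166.1, [32.0, 75.0], 0.03)
('brush', [423, 278], [0.4282, -0.2237], 171.5, [32.0, 75.0], 0.03)
wax_bin [([0.618, -0.217, 0.006], 0.7), ([0.365, 0.012, 0.006], 0.27)]
brush_bin [([0.623, -0.107, 0.006], 0.86), ([0.359, 0.015, 0.006], 0.28)]
marker_face [([353.7, 179.8], 0.46, [0.507, 0.222, 0.06])]
cover_edge [([351.7, 186.3], 0.84, [0.51, 0.201, 0.06])]
wax_bin [([322.2, 371.9], 0.58, [0.623, -0.211, 0.006])]
brush_bin [([337.6, 327.0], 0.74, [0.613, -0.115, 0.006])]
('wax', [343, 149], [0.4304, 0.339], 153.0, [34.0, 65.0], 0.026)
('wax', [298, 221], [0.4267, 0.0826], 149.7, [34.0, 64.0], 0.026)
('wax', [210, 390], [0.4535, -0.333], 155.7, [33.0, 64.0], 0.026)
('brush', [143, 22], [-0.807, 1.0498], 7.2, [269.0, 43.0], -0.206)
('brush', [389, 195], [0.6024, 0.1738], 2.8, [55.0, 18.0], 0.105)
('brush', [269, 270], [0.4306, -0.0654], 164.9, [33.0, 73.0], 0.03)
('brush', [230, 335], [0.4308, -0.2273], 171.2, [32.0, 74.0], 0.03)
pos [0.5971 0.1771 0.3834] yaw 93.9 turn 34.4 dxyz mm [ 102.2 -166.8   83.4] q7 1.35 t 14.6 w 1.006 f 0.0
```

```bash
python3 -m pendant '[[0.07,0,0,0,6.9],[0.07,0,0,0,6.9],[0.07,0,0,0,6.9],[0.07,0,0,0,6.9],[0.07,0,0,0,6.8],[0.07,0.0146,-0.0238,0.0119,0],[0.07,0.0146,-0.0238,0.0119,0],[0.07,0.0146,-0.0238,0.0119,0],[0.07,0.0146,-0.0238,0.0119,0],[0.07,0.0146,-0.0238,0.0119,0],[0.07,0.0146,-0.0238,0.0119,0],[0.07,0.0146,-0.0238,0.0119,0]]'| egrep 'pos'
python3 -m pendant '[[0.07,0,0,0,0],[0.07,0,0,0,0]]'| egrep 'pos'
python3 - <<'E'
from h import *
im,D=bot.read_camera("scene")
for x in items(im,D,"scene"): print(x)
to(.4255,.084,.177,59.5)
E
```

```text
eef_pos: [0.4233, 0.0849, 0.3006]
eef_pos: [0.4233, 0.0847, 0.3005]
('wax', [344, 150], [0.4305, 0.3391], 153.0, [35.0, 65.0], 0.026)
('wax', [299, 222], [0.4291, 0.0813], 148.8, [34.0, 60.0], 0.026)
('wax', [210, 390], [0.4533, -0.3329], 155.7, [33.0, 64.0], 0.026)
('brush', [140, 21], [-0.7982, 1.0511], 4.5, [261.0, 37.0], -0.209)
('brush', [387, 194], [0.5993, 0.1736], 4.6, [62.0, 19.0], 0.105)
('brush', [269, 270], [0.4314, -0.0664], 167.0, [33.0, 73.0], 0.03)
('brush', [230, 335], [0.4309, -0.2274], 171.3, [33.0, 74.0], 0.03)
pos [0.4248 0.0855 0.3013] yaw 59.5 turn -0.0 dxyz mm [ -1.4  -0.9 124.3] q7 0.83 t 15.8 w 0.818 f 0.0
```

```bash
python3 -m pendant '[[0.07,-0.001,-0.001,0.03,0],[0.07,0,0,0.03,0],[0.07,0,0,0.025,0],[0.07,0,0,0.02,0],[0.07,0,0,0.012,0],[0.07,0,0,0.006,0],[0.07,0,0,0,0],[0.02,0,0,0,0],[0.02,0,0,0,0],[0.02,0,0,0,0],[0.02,0,0,0,0],[0.02,0,0,0,0]]' 40
python3 -m pendant '[[0.02,0,0,0,0],[0.02,0,0,-0.02,0],[0.02,0,0,-0.03,0],[0.02,0,0,-0.03,0],[0.02,0,0,-0.03,0],[0.02,0,0,0,6.9],[0.02,0,0,0,6.9],[0.02,0,0,0,6.9],[0.02,0,0,0,6.9],[0.02,0,0,0,6.9],[0.02,0,0,0,6.9],[0.02,0,0,0,6.9]]'
python3 - <<'E'
from h import *
a=np.radians(4);ex=np.array([np.cos(a),np.sin(a)])
p=np.array([.6255,-.216])+.048*ex;print(p); to(*p,.27,4)
E
```

```text
t: 16.82
eef_pos: [0.4257, 0.0844, 0.1794]
tool_rot: [0.001, 0.263, 0.965, 0.001]
contact_force: [0.1, 0.1, 6.3]
gripper_width: 0.387
grasp_force: 40.4
t: 17.82
eef_pos: [0.425, 0.0842, 0.2889]
tool_rot: [-0.0, 0.637, 0.771, 0.001]
contact_force: [0.4, -0.0, -1.4]
gripper_width: 0.39
grasp_force: 40.3
[ 0.67338307 -0.21265169]
pos [0.425  0.0842 0.2889] yaw 10.9 turn 6.9 dxyz mm [-313.4  227.1   18.9] q7 0.11 t 17.8 w 0.39 f 40.3
```

```bash
python3 -m pendant '[[0.02,0,0,0,6.9],[0.02,-0.0285,0.02065,0,0],[0.02,-0.0285,0.02065,0,0],[0.02,-0.0285,0.02065,0,0],[0.02,-0.0285,0.02065,0,0],[0.02,-0.0285,0.02065,0,0],[0.02,-0.0285,0.02065,0,0],[0.02,-0.0285,0.02065,0,0],[0.02,-0.0285,0.02065,0,0],[0.02,-0.0285,0.02065,0,0],[0.02,-0.0285,0.02065,0,0],[0.02,-0.0285,0.02065,0,0]]'|grep grip
python3 -m pendant '[[0.02,0,0,0,0],[0.02,0,0,0,0]]'|grep grip
python3 - <<'E'
from h import *
to(.6734,-.2127,.19,4)
im,D=bot.read_camera("scene"); cv2.imwrite("pics/s3.png",im[200:440,150:470].repeat(2,0).repeat(2,1))
E
```

```text
gripper_width: 0.392
gripper_width: 0.388
pos [ 0.6752 -0.2136  0.2885] yaw 4.1 turn 0.1 dxyz mm [ 1.  -1.7 98.5] q7 0.62 t 19.0 w 0.388 f 40.3
```

View pics/s3.png

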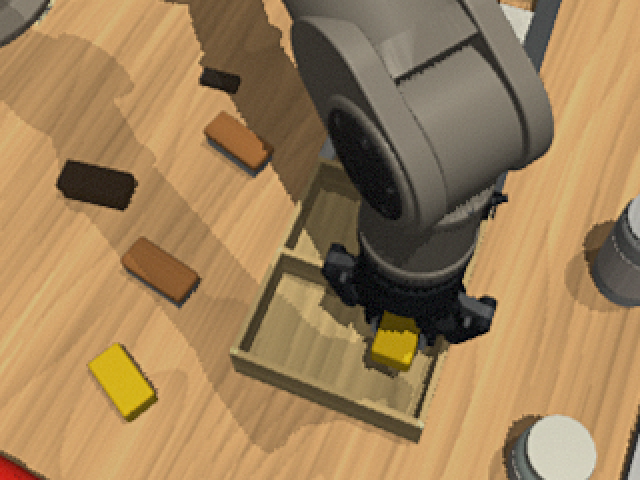

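The block is held over the wax bin's back half. I'll lower it and release just above the floor.

```bash
python3 -m pendant '[[0.02,0.001,-0.005,0.02,0],[0.02,0,0,0.02,0],[0.02,0,0,0.02,0],[0.02,0,0,0.015,0],[0.02,0,0,0.01,0],[0.02,0,0,0.005,0],[0.02,0,0,0,0]]'
python3 -m pendant '[[0.045,0,0,0,0],[0.045,0,0,0,0],[0.045,0,0,0,0],[0.045,0,0,0,0],[0.045,0,0,-0.02,0],[0.045,0,0,-0.03,0],[0.045,0,0,-0.03,0],[0.045,0,0,-0.02,0],[0.06,0,0,0,0],[0.06,0,0,0,0]]'
python3 - <<'E'
from h import *
im,D=bot.read_camera("scene")
for x in items(im,D,"scene"): print(x)
to(.452,-.332,.28,65.5)
E
```

```text
t: 19.62
eef_pos: [0.6697, -0.2102, 0.1975]
tool_rot: [-0.001, 0.68, 0.733, -0.0]
contact_force: [0.0, 0.9, -0.8]
gripper_width: 0.389
grasp_force: 40.4
t: 20.45
eef_pos: [0.6704, -0.2112, 0.3004]
tool_rot: [0.001, 0.68, 0.733, 0.001]
contact_force: [0.6, 0.3, -0.2]
gripper_width: 0.704
grasp_force: 0.0
('wax', [345, 380], [0.6701, -0.2117], 94.2, [33.0, 64.0], 0.032)
('wax', [211, 390], [0.4536, -0.333], 155.7, [33.0, 64.0], 0.026)
('brush', [269, 270], [0.4314, -0.0661], 166.9, [33.0, 74.0], 0.03)
('brush', [230, 335], [0.4309, -0.2274], 171.3, [33.0, 74.0], 0.03)
pos [ 0.67   -0.2107  0.2987] yaw 4.3 turn -61.2 dxyz mm [ 148.1 -200.7   18.7] q7 0.61 t 20.5 w 0.701 f 0.0
```

```bash
python3 -m pendant '[[0.07,0,0,0,-6.8],[0.07,0,0,0,-6.8],[0.07,0,0,0,-6.8],[0.07,0,0,0,-6.8],[0.07,0,0,0,-6.8],[0.07,0,0,0,-6.8],[0.07,0,0,0,-6.8],[0.07,0,0,0,-6.8],[0.07,0,0,0,-6.8]]'|grep grip
python3 -m pendant '[[0.07,0.0185,-0.0251,0,0],[0.07,0.0185,-0.0251,0,0],[0.07,0.0185,-0.0251,0,0],[0.07,0.0185,-0.0251,0,0],[0.07,0.0185,-0.0251,0,0],[0.07,0.0185,-0.0251,0,0],[0.07,0.0185,-0.0251,0,0],[0.07,0.0185,-0.0251,0,0],[0.07,0,0,0,0],[0.07,0,0,0,0],[0.07,0,0,0,0]]'|grep grip
python3 - <<'E'
from h import *
im,D=bot.read_camera("scene")
for x in items(im,D,"scene"): print(x)
to(.452,-.332,.177,65.5)
E
```

```text
gripper_width: 0.817
gripper_width: 0.822
('wax', [344, 150], [0.431, 0.3386], 153.0, [34.0, 65.0], 0.026)
('wax', [345, 379], [0.67, -0.2117], 94.2, [33.0, 63.0], 0.032)
('wax', [212, 392], [0.4572, -0.3346], 156.0, [33.0, 56.0], 0.026)
('brush', [142, 17], [-0.7804, 1.0455], 21.7, [266.0, 86.0], -0.2)
('brush', [386, 194], [0.5995, 0.1737], 5.9, [61.0, 18.0], 0.105)
('brush', [270, 270], [0.4313, -0.0661], 165.6, [33.0, 74.0], 0.03)
('brush', [237, 337], [0.4398, -0.2279], 170.3, [32.0, 56.0], 0.03)
pos [ 0.4529 -0.3313  0.2978] yaw 65.6 turn 0.1 dxyz mm [  0.5  -1.1 120.8] q7 1.83 t 22.2 w 0.822 f 0.0
```

```bash
python3 -m pendant '[[0.07,0,-0.001,0.03,0],[0.07,0,0,0.03,0],[0.07,0,0,0.025,0],[0.07,0,0,0.018,0],[0.07,0,0,0.011,0],[0.07,0,0,0.006,0],[0.07,0,0,0,0],[0.02,0,0,0,0],[0.02,0,0,0,0],[0.02,0,0,0,0],[0.02,0,0,0,0],[0.02,0,0,0,0]]' 40
python3 -m pendant '[[0.02,0,0,0,0],[0.02,0,0,-0.02,0],[0.02,0,0,-0.03,0],[0.02,0,0,-0.03,0],[0.02,0,0,-0.03,0],[0.02,0,0,0,6.8],[0.02,0,0,0,6.8],[0.02,0,0,0,6.8],[0.02,0,0,0,6.8],[0.02,0,0,0,6.8],[0.02,0,0,0,6.8],[0.02,0,0,0,6.8]]' | grep gr
python3 -m pendant '[[0.02,0,0,0,6.8],[0.02,0,0,0,6.8],[0.02,0,0,0,0],[0.02,0,0,0,0]]' | grep gr
python3 - <<'E'
from h import *
to(.5816,-.2191,.28,4)
E
```

```text
t: 23.22
eef_pos: [0.4522, -0.3335, 0.1797]
tool_rot: [0.001, 0.212, 0.977, -0.0]
contact_force: [-1.8, -0.1, 6.4]
gripper_width: 0.386
grasp_force: 41.1
gripper_width: 0.39
grasp_force: 40.3
gripper_width: 0.386
grasp_force: 40.3
pos [ 0.4517 -0.3329  0.2885] yaw 4.5 turn 0.5 dxyz mm [104.4 137.5   8.5] q7 0.95 t 24.6 w 0.386 f 40.3
```

```bash
python3 -m pendant '[[0.02,0.0209,0.0275,0,0.1],[0.02,0.0209,0.0275,0,0.1],[0.02,0.0209,0.0275,0,0.1],[0.02,0.0209,0.0275,0,0.1],[0.02,0.0209,0.0275,0,0.1],[0.02,0,0,0,0],[0.02,0,0,0,0],[0.02,0,0,0,0]]'|grep -E "pos|gr"
python3 -m pendant '[[0.02,0,0,0.02,0],[0.02,0,0,0.02,0],[0.02,0,0,0.02,0],[0.02,0,0,0.015,0],[0.02,0,0,0.01,0],[0.02,0,0,0.005,0],[0.02,0,0,0,0]]'
python3 -m pendant '[[0.045,0,0,0,0],[0.045,0,0,0,0],[0.045,0,0,0,0],[0.045,0,0,0,0],[0.045,0,0,-0.02,0],[0.045,0,0,-0.03,0],[0.045,0,0,-0.03,0],[0.045,0,0,-0.02,0],[0.06,0,0,0,0],[0.06,0,0,0,0]]' | grep pos
python3 - <<'E'
from h import *
im,D=bot.read_camera("scene")
for x in items(im,D,"scene"): print(x)
to(.4295,-.2255,.28,81.2)
E
```

```text
eef_pos: [0.5808, -0.2195, 0.2883]
gripper_width: 0.386
grasp_force: 40.3
t: 25.8
eef_pos: [0.5804, -0.2199, 0.1978]
tool_rot: [-0.001, 0.684, 0.73, -0.0]
contact_force: [1.1, 0.9, -0.0]
gripper_width: 0.388
grasp_force: 40.3
eef_pos: [0.5817, -0.2191, 0.2999]
('wax', [344, 150], [0.4314, 0.3383], 153.0, [34.0, 66.0], 0.026)
('wax', [300, 363], [0.5818, -0.2211], 92.3, [33.0, 64.0], 0.032)
('wax', [345, 379], [0.6701, -0.2118], 94.2, [33.0, 64.0], 0.032)
('brush', [385, 197], [0.5997, 0.1738], 4.5, [61.0, 18.0], 0.105)
('brush', [230, 335], [0.4314, -0.2273], 171.9, [33.0, 74.0], 0.03)
pos [ 0.5813 -0.2187  0.2985] yaw 3.8 turn -77.4 dxyz mm [149.  -29.9  18.5] q7 0.67 t 26.7 w 0.706 f 0.0
```

```bash
python3 -m pendant '[[0.07,0,0,0,-7],[0.07,0,0,0,-7],[0.07,0,0,0,-7],[0.07,0,0,0,-7],[0.07,0,0,0,-7],[0.07,0,0,0,-7],[0.07,0,0,0,-7],[0.07,0,0,0,-7],[0.07,0,0,0,-7],[0.07,0,0,0,-7],[0.07,0,0,0,-7],[0.07,0,0,0,0]]'|grep grip
python3 -m pendant '[[0.07,0.0298,-0.006,0,0],[0.07,0.0298,-0.006,0,0],[0.07,0.0298,-0.006,0,0],[0.07,0.0298,-0.006,0,0],[0.07,0.0298,-0.006,0,0],[0.07,0,0,0,0],[0.07,0,0,0,0],[0.07,0,0,0,0]]'|grep grip
python3 - <<'E'
from h import *
im,D=bot.read_camera("scene")
for x in items(im,D,"scene"): print(x)
to(.4295,-.2262,.184,81.5)
E
```

```text
gripper_width: 0.819
gripper_width: 0.823
('wax', [344, 150], [0.4305, 0.3389], 153.0, [34.0, 65.0], 0.026)
('wax', [300, 363], [0.5818, -0.2209], 91.7, [33.0, 63.0], 0.032)
('wax', [345, 379], [0.6701, -0.2118], 94.2, [33.0, 64.0], 0.032)
('brush', [146, 17], [-0.7851, 1.0519], 5.3, [238.0, 38.0], -0.201)
('brush', [387, 194], [0.5993, 0.1741], 3.6, [62.0, 18.0], 0.105)
('brush', [269, 270], [0.4315, -0.0657], 165.6, [32.0, 74.0], 0.03)
('brush', [234, 338], [0.4423, -0.2291], 170.5, [33.0, 52.0], 0.03)
pos [ 0.4304 -0.2246  0.2982] yaw 80.7 turn -0.8 dxyz mm [  0.6  -1.7 114.2] q7 1.87 t 28.4 w 0.817 f 0.0
```

```bash
python3 -m pendant '[[0.07,0.0005,-0.0017,0.03,-0.8],[0.07,0,0,0.03,0],[0.07,0,0,0.025,0],[0.07,0,0,0.014,0],[0.07,0,0,0.010,0],[0.07,0,0,0.005,0],[0.07,0,0,0,0],[0.02,0,0,0,0],[0.02,0,0,0,0],[0.02,0,0,0,0],[0.02,0,0,0,0],[0.02,0,0,0,0]]' 40
python3 -m pendant '[[0.02,0,0,0,0],[0.02,0,0,-0.02,0],[0.02,0,0,-0.03,0],[0.02,0,0,-0.03,0],[0.02,0,0,-0.03,0],[0.02,0,0,0,7],[0.02,0,0,0,7],[0.02,0,0,0,7],[0.02,0,0,0,7],[0.02,0,0,0,7],[0.02,0,0,0,7],[0.02,0,0,0,7]]' | grep gr
python3 -m pendant '[[0.02,0,0,0,7],[0.02,0,0,0,7],[0.02,0,0,0,7],[0.02,0,0,0,7],[0.02,0,0,0,0],[0.02,0,0,0,0]]' | grep gr
python3 - <<'E'
from h import *
to(.6599,-.1076,.29,4)
E
```

```text
t: 29.4
eef_pos: [0.4292, -0.2265, 0.1854]
tool_rot: [0.001, 0.073, 0.997, -0.0]
contact_force: [-0.9, 0.1, 5.9]
gripper_width: 0.383
grasp_force: 40.3
gripper_width: 0.386
grasp_force: 40.4
gripper_width: 0.39
grasp_force: 40.4
pos [ 0.4286 -0.2262  0.2945] yaw 4.8 turn 0.8 dxyz mm [102.2 239.    4.5] q7 0.73 t 30.9 w 0.39 f 40.4
```

```bash
python3 -m pendant '[[0.02,0.0128,0.0299,0,0.1],[0.02,0.0128,0.0299,0,0.1],[0.02,0.0128,0.0299,0,0.1],[0.02,0.0128,0.0299,0,0.1],[0.02,0.0128,0.0299,0,0.1],[0.02,0.0128,0.0299,0,0.1],[0.02,0.0128,0.0299,0,0.1],[0.02,0.0128,0.0299,0,0.1],[0.02,0,0,0,0],[0.02,0,0,0,0],[0.02,0,0,0,0]]'|grep -E "pos|gr"
python3 -m pendant '[[0.02,0,0,0.02,0],[0.02,0,0,0.02,0],[0.02,0,0,0.02,0],[0.02,0,0,0.015,0],[0.02,0,0,0.01,0],[0.02,0,0,0.01,0],[0.02,0,0,0,0]]'
python3 -m pendant '[[0.045,0,0,0,0],[0.045,0,0,0,0],[0.045,0,0,0,0],[0.045,0,0,0,0],[0.045,0,0,-0.02,0],[0.045,0,0,-0.03,0],[0.045,0,0,-0.03,0],[0.045,0,0,-0.02,0],[0.06,0,0,0,0],[0.06,0,0,0,0]]' | grep pos
python3 - <<'E'
from h import *
im,D=bot.read_camera("scene")
for x in items(im,D,"scene"): print(x)
to(.4295,-.0638,.29,75.8)
E
```

```text
eef_pos: [0.6591, -0.107, 0.294]
gripper_width: 0.386
grasp_force: 40.4
t: 32.4
eef_pos: [0.6588, -0.1068, 0.1977]
tool_rot: [-0.001, 0.683, 0.73, -0.001]
contact_force: [-0.3, 0.6, -1.7]
gripper_width: 0.391
grasp_force: 40.4
eef_pos: [0.6602, -0.1067, 0.3014]
('wax', [300, 364], [0.582, -0.2211], 91.9, [33.0, 64.0], 0.032)
('wax', [345, 379], [0.67, -0.212], 94.2, [33.0, 64.0], 0.032)
('brush', [270, 270], [0.4314, -0.0658], 165.6, [32.0, 74.0], 0.03)
('brush', [361, 329], [0.6586, -0.1087], 94.3, [33.0, 75.0], 0.036)
pos [ 0.6596 -0.1064  0.2999] yaw 3.8 turn -72.0 dxyz mm [233.5 -15.1   9.9] q7 0.44 t 33.3 w 0.707 f 0.0
```

```bash
python3 -m pendant '[[0.07,0,0,0,-7],[0.07,0,0,0,-7],[0.07,0,0,0,-7],[0.07,0,0,0,-7],[0.07,0,0,0,-7],[0.07,0,0,0,-7],[0.07,0,0,0,-7],[0.07,0,0,0,-7],[0.07,0,0,0,-7],[0.07,0,0,0,-7],[0.07,0,0,0,-2],[0.07,0,0,0,0]]'|grep grip
python3 -m pendant '[[0.07,0.0292,-0.0019,0,0],[0.07,0.0292,-0.0019,0,0],[0.07,0.0292,-0.0019,0,0],[0.07,0.0292,-0.0019,0,0],[0.07,0.0292,-0.0019,0,0],[0.07,0.0292,-0.0019,0,0],[0.07,0.0292,-0.0019,0,0],[0.07,0.0292,-0.0019,0,0],[0.07,0,0,0,0],[0.07,0,0,0,0],[0.07,0,0,0,0]]'|grep grip
python3 - <<'E'
from h import *
im,D=bot.read_camera("scene")
for x in items(im,D,"scene"): print(x)
to(.4297,-.0643,.184,75.7)
E
```

```text
gripper_width: 0.822
gripper_width: 0.811
('wax', [344, 150], [0.4307, 0.3389], 153.0, [34.0, 65.0], 0.026)
('wax', [300, 363], [0.5818, -0.221], 91.7, [33.0, 64.0], 0.032)
('wax', [345, 379], [0.6701, -0.2119], 94.2, [33.0, 64.0], 0.032)
('brush', [386, 198], [0.5994, 0.1716], 6.0, [62.0, 21.0], 0.105)
('brush', [273, 273], [0.4413, -0.0686], 168.0, [33.0, 53.0], 0.03)
('brush', [361, 328], [0.6586, -0.1093], 94.3, [33.0, 75.0], 0.036)
pos [ 0.4305 -0.064   0.2995] yaw 75.8 turn 0.1 dxyz mm [  0.7  -0.5 115.5] q7 1.4 t 35.2 w 0.821 f 0.0
```

```bash
python3 -m pendant '[[0.07,0.0005,-0.0005,0.03,0],[0.07,0,0,0.03,0],[0.07,0,0,0.025,0],[0.07,0,0,0.015,0],[0.07,0,0,0.010,0],[0.07,0,0,0.005,0],[0.07,0,0,0,0],[0.02,0,0,0,0],[0.02,0,0,0,0],[0.02,0,0,0,0],[0.02,0,0,0,0],[0.02,0,0,0,0]]' 40 | grep -E "pos|gr"
python3 -m pendant '[[0.02,0,0,0,0],[0.02,0,0,-0.02,0],[0.02,0,0,-0.03,0],[0.02,0,0,-0.03,0],[0.02,0,0,-0.03,0],[0.02,0,0,0,7],[0.02,0,0,0,7],[0.02,0,0,0,7],[0.02,0,0,0,7],[0.02,0,0,0,7],[0.02,0,0,0,7],[0.02,0,0,0,7]]' | grep gr
python3 -m pendant '[[0.02,0,0,0,7],[0.02,0,0,0,7],[0.02,0,0,0,7],[0.02,0,0,0,1.5],[0.02,0,0,0,0],[0.02,0,0,0,0]]' | grep gr
python3 - <<'E'
from h import *
to(.5761,-.1134,.29,4)
E
```

```text
eef_pos: [0.4294, -0.0644, 0.1854]
gripper_width: 0.39
grasp_force: 40.1
gripper_width: 0.39
grasp_force: 40.4
gripper_width: 0.383
grasp_force: 40.4
pos [ 0.4288 -0.0642  0.2946] yaw 4.5 turn 0.5 dxyz mm [-59.3 143.5   4.6] q7 0.27 t 37.8 w 0.383 f 40.4
```

```bash
python3 -m pendant '[[0.02,-0.0119,0.0287,0,0.1],[0.02,-0.0119,0.0287,0,0.1],[0.02,-0.0119,0.0287,0,0.1],[0.02,-0.0119,0.0287,0,0.1],[0.02,-0.0119,0.0287,0,0.1],[0.02,0,0,0,0],[0.02,0,0,0,0],[0.02,0,0,0,0]]'|grep -E "pos|gr"
python3 -m pendant '[[0.02,0,0,0.02,0],[0.02,0,0,0.02,0],[0.02,0,0,0.02,0],[0.02,0,0,0.015,0],[0.02,0,0,0.01,0],[0.02,0,0,0.01,0],[0.02,0,0,0,0]]'
python3 -m pendant '[[0.045,0,0,0,0],[0.045,0,0,0,0],[0.045,0,0,0,0],[0.045,0,0,0,0],[0.045,0,0,-0.02,0],[0.045,0,0,-0.03,0],[0.045,0,0,-0.03,0],[0.045,0,0,-0.02,0],[0.06,0,0,0,0],[0.06,0,0,0,0]]' | grep pos
python3 - <<'E'
from h import *
for c in("scene","top"):
    im,D=bot.read_camera(c); cv2.imwrite(f"pics/mid_{c}.png",im)
    for x in items(im,D,c): print(c,x)
to(.429,.34,.29,63.3)
E
```

```text
eef_pos: [0.5754, -0.1135, 0.2939]
gripper_width: 0.39
grasp_force: 40.5
t: 39.0
eef_pos: [0.5751, -0.113, 0.198]
tool_rot: [-0.001, 0.683, 0.73, -0.001]
contact_force: [0.3, -0.4, -1.5]
gripper_width: 0.388
grasp_force: 40.5
eef_pos: [0.5767, -0.1135, 0.301]
scene ('wax', [300, 364], [0.5818, -0.221], 92.1, [33.0, 64.0], 0.032)
scene ('wax', [345, 379], [0.6701, -0.212], 94.2, [33.0, 64.0], 0.032)
scene ('brush', [143, 23], [-0.787, 1.0556], 6.1, [238.0, 39.0], -0.205)
scene ('brush', [386, 198], [0.599, 0.1729], 4.0, [61.0, 19.0], 0.105)
scene ('brush', [321, 315], [0.5766, -0.1148], 93.5, [32.0, 75.0], 0.036)
scene ('brush', [361, 328], [0.6585, -0.1087], 94.3, [33.0, 75.0], 0.036)
top ('wax', [422, 215], [0.5794, -0.2217], 91.4, [34.0, 55.0], 0.032)
top ('wax', [181, 273], [0.4271, 0.3407], 152.9, [35.0, 63.0], 0.027)
top ('brush', [251, 196], [0.595, 0.1749], 2.7, [61.0, 16.0], 0.105)
pos [ 0.5759 -0.1132  0.2989] yaw 3.8 turn -59.5 dxyz mm [334.9 338.9   8.9] q7 0.41 t 39.9 w 0.703 f 0.0
```

View pics/mid_scene.png

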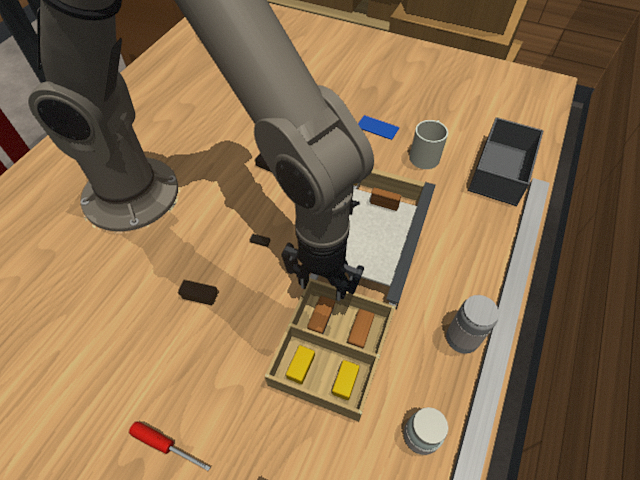

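Both brushes are in the brush bin (scene 320,315 and 361,328), and two wax blocks are in the end bin (300,364 and 345,379). One wax block remains, at the far left.

```bash
python3 -m pendant '[[0.07,0,0,0,-6.6],[0.07,0,0,0,-6.6],[0.07,0,0,0,-6.6],[0.07,0,0,0,-6.6],[0.07,0,0,0,-6.6],[0.07,0,0,0,-6.6],[0.07,0,0,0,-6.6],[0.07,0,0,0,-6.6],[0.07,0,0,0,-6.6],[0.07,0,0,0,0]]'|grep grip
python3 -m pendant '[[0.07,0.0279,0.0282,0,0],[0.07,0.0279,0.0282,0,0],[0.07,0.0279,0.0282,0,0],[0.07,0.0279,0.0282,0,0],[0.07,0.0279,0.0282,0,0],[0.07,0.0279,0.0282,0,0],[0.07,0.0279,0.0282,0,0],[0.07,0.0279,0.0282,0,0],[0.07,0.0279,0.0282,0,0],[0.07,0.0279,0.0282,0,0],[0.07,0.0279,0.0282,0,0],[0.07,0.0279,0.0282,0,0]]'|grep grip
python3 -m pendant '[[0.07,0,0,0,0],[0.07,0,0,0,0],[0.07,0,0,0,0]]'|grep grip
python3 - <<'E'
from h import *
im,D=bot.read_camera("scene")
for x in items(im,D,"scene"): print(x)
to(.4288,.3395,.177,63)
E
```

```text
gripper_width: 0.824
gripper_width: 0.82
gripper_width: 0.816
('wax', [345, 151], [0.4356, 0.3369], 149.2, [34.0, 53.0], 0.026)
('wax', [300, 363], [0.5818, -0.2208], 92.3, [33.0, 63.0], 0.032)
('wax', [345, 379], [0.67, -0.2118], 94.2, [33.0, 64.0], 0.032)
('brush', [144, 23], [-0.7919, 1.0502], 5.3, [247.0, 41.0], -0.203)
('brush', [386, 194], [0.5995, 0.1731], 2.4, [62.0, 19.0], 0.105)
('brush', [321, 314], [0.5762, -0.1147], 94.1, [32.0, 75.0], 0.036)
('brush', [361, 328], [0.6585, -0.1087], 94.3, [33.0, 75.0], 0.036)
pos [0.4304 0.3381 0.2987] yaw 63.0 turn -0.0 dxyz mm [  2.1   0.5 121.7] q7 0.35 t 42.1 w 0.817 f 0.0
```

```bash
python3 -m pendant '[[0.07,0.002,0.0005,0.03,0],[0.07,0,0,0.03,0],[0.07,0,0,0.025,0],[0.07,0,0,0.018,0],[0.07,0,0,0.012,0],[0.07,0,0,0.006,0],[0.07,0,0,0,0],[0.02,0,0,0,0],[0.02,0,0,0,0],[0.02,0,0,0,0],[0.02,0,0,0,0],[0.02,0,0,0,0]]' 40 | grep -E "pos|gr"
python3 -m pendant '[[0.02,0,0,0,0],[0.02,0,0,-0.02,0],[0.02,0,0,-0.03,0],[0.02,0,0,-0.03,0],[0.02,0,0,-0.03,0],[0.02,0,0,-0.02,6.6],[0.02,0,0,0,6.6],[0.02,0,0,0,6.6],[0.02,0,0,0,6.6],[0.02,0,0,0,6.6],[0.02,0,0,0,6.6],[0.02,0,0,0,6.6]]' | grep gr
python3 -m pendant '[[0.02,0,0,0,6.6],[0.02,0,0,0,6.2],[0.02,0,0,0,0],[0.02,0,0,0,0]]' | grep gr
python3 - <<'E'
from h import *
to(.6255,-.216,.29,4)
E
```

```text
eef_pos: [0.4291, 0.3413, 0.1797]
gripper_width: 0.387
grasp_force: 40.9
gripper_width: 0.384
grasp_force: 40.1
gripper_width: 0.392
grasp_force: 40.1
pos [0.4282 0.341  0.3087] yaw 4.4 turn 0.4 dxyz mm [-569.4  157.9   18.7] q7 -0.56 t 44.4 w 0.392 f 40.1
```

```bash
python3 -m pendant '[[0.02,-0.0356,0.0099,0,0],[0.02,-0.0356,0.0099,0,0],[0.02,-0.0356,0.0099,0,0],[0.02,-0.0356,0.0099,0,0],[0.02,-0.0356,0.0099,0,0],[0.02,-0.0356,0.0099,0,0],[0.02,-0.0356,0.0099,0,0],[0.02,-0.0356,0.0099,0,0]]' | grep gr
python3 -m pendant '[[0.02,-0.0356,0.0099,0,0],[0.02,-0.0356,0.0099,0,0],[0.02,-0.0356,0.0099,0,0],[0.02,-0.0356,0.0099,0,0],[0.02,-0.0356,0.0099,0,0],[0.02,-0.0356,0.0099,0,0],[0.02,-0.0356,0.0099,0,0],[0.02,-0.0356,0.0099,0,0],[0.02,0,0,0,0],[0.02,0,0,0,0],[0.02,0,0,0,0]]' | grep gr
python3 - <<'E'
from h import *
to(.6255,-.216,.212,4)
im,D=bot.read_camera("scene")
for x in items(im,D,"scene"): print(x)
E
```

```text
gripper_width: 0.388
grasp_force: 40.1
gripper_width: 0.389
grasp_force: 40.1
pos [ 0.6279 -0.2153  0.308 ] yaw 4.3 turn 0.3 dxyz mm [-0.6 -2.4 96. ] q7 0.54 t 46.0 w 0.389 f 40.1
('wax', [307, 362], [0.6289, -0.2347], 6.2, [34.0, 27.0], 0.154)
('wax', [345, 379], [0.67, -0.2116], 94.2, [33.0, 64.0], 0.032)
('brush', [386, 198], [0.5996, 0.1733], 5.9, [61.0, 19.0], 0.105)
('brush', [363, 321], [0.6577, -0.0943], 94.3, [32.0, 46.0], 0.036)
```

```bash
python3 -m pendant '[[0.02,-0.0006,-0.0024,0.02,0],[0.02,0,0,0.02,0],[0.02,0,0,0.02,0],[0.02,0,0,0.016,0],[0.02,0,0,0.01,0],[0.02,0,0,0.01,0],[0.02,0,0,0,0],[0.02,0,0,0,0]]'
python3 -m pendant '[[0.055,0,0,0,0],[0.055,0,0,0,0],[0.055,0,0,0,0],[0.055,0,0,0,0],[0.055,0,0,-0.02,0],[0.055,0,0,-0.03,0],[0.055,0,0,-0.03,0],[0.055,0,0,-0.02,0],[0.06,0,0,0,0],[0.06,0,0,0,0]]' | grep pos
python3 - <<'E'
from h import *
im,D=bot.read_camera("scene")
for x in items(im,D,"scene"): print(x)
to(.5985,.176,.29,94)
E
```

```text
t: 46.7
eef_pos: [0.6259, -0.2158, 0.2125]
tool_rot: [-0.0, 0.68, 0.733, 0.0]
contact_force: [1.2, -1.2, -0.2]
gripper_width: 0.384
grasp_force: 40.2
eef_pos: [0.6261, -0.2166, 0.3142]
('wax', [300, 364], [0.5819, -0.2212], 92.3, [33.0, 64.0], 0.032)
('wax', [323, 372], [0.6275, -0.2174], 93.3, [33.0, 63.0], 0.032)
('wax', [345, 379], [0.67, -0.2118], 94.2, [33.0, 64.0], 0.032)
('brush', [385, 198], [0.5996, 0.1734], 3.4, [62.0, 18.0], 0.105)
('brush', [363, 319], [0.6578, -0.0923], 94.3, [32.0, 42.0], 0.036)
pos [ 0.6256 -0.2163  0.3126] yaw 4.2 turn -89.8 dxyz mm [-3.000e-01  3.932e+02  2.260e+01] q7 0.54 t 47.6 w 0.704 f 0.0
```

```bash
python3 -m pendant '[[0.0854,0,0,0,-7],[0.0854,0,0,0,-7],[0.0854,0,0,0,-7],[0.0854,0,0,0,-7],[0.0854,0,0,0,-7],[0.0854,0,0,0,-7],[0.0854,0,0,0,-7],[0.0854,0,0,0,-7],[0.0854,0,0,0,-7],[0.0854,0,0,0,-7],[0.0854,0,0,0,-7],[0.0854,0,0,0,-7]]'|grep grip
python3 -m pendant '[[0.0854,0,0,0,-5.8],[0.0854,0,0.0357,0,0],[0.0854,0,0.0357,0,0],[0.0854,0,0.0357,0,0],[0.0854,0,0.0357,0,0],[0.0854,0,0.0357,0,0],[0.0854,0,0.0357,0,0],[0.0854,0,0.0357,0,0],[0.0854,0,0.0357,0,0],[0.0854,0,0.0357,0,0],[0.0854,0,0.0357,0,0],[0.0854,0,0.0357,0,0]]'|grep grip
python3 -m pendant '[[0.0854,0,0,0,0],[0.0854,0,0,0,0],[0.0854,0,0,0,0]]'|grep pos
python3 - <<'E'
from h import *
to(.5972,.1768,.245,94)
im,D=bot.read_camera("scene"); cv2.imwrite("pics/s5.png",im)
for x in items(im,D,"scene"): print(x)
im,D=bot.read_camera("top")
for x in items(im,D,"top"): print(x)
E
```

```text
gripper_width: 0.998
gripper_width: 0.997
eef_pos: [0.5981, 0.1748, 0.3111]
pos [0.5981 0.1748 0.3111] yaw 94.0 turn -0.0 dxyz mm [ 0.7  2.  66.1] q7 1.23 t 49.8 w 0.998 f 0.0
('wax', [300, 363], [0.5819, -0.2209], 92.1, [33.0, 63.0], 0.032)
('wax', [323, 372], [0.6275, -0.2177], 93.7, [33.0, 64.0], 0.032)
('wax', [345, 379], [0.67, -0.2119], 94.2, [33.0, 64.0], 0.032)
('brush', [147, 22], [-0.7813, 1.0463], 9.4, [220.0, 56.0], -0.199)
('brush', [321, 314], [0.5764, -0.1144], 94.1, [32.0, 76.0], 0.036)
('brush', [361, 328], [0.6585, -0.1086], 94.3, [33.0, 75.0], 0.036)
('wax', [415, 179], [0.6684, -0.2095], 91.4, [35.0, 63.0], 0.032)
('wax', [418, 196], [0.6251, -0.2155], 94.2, [35.0, 64.0], 0.032)
('wax', [420, 215], [0.5794, -0.2184], 91.4, [34.0, 63.0], 0.032)
('brush', [373, 182], [0.6571, -0.1055], 94.4, [33.0, 75.0], 0.036)
('brush', [375, 216], [0.5739, -0.1119], 94.2, [32.0, 74.0], 0.036)
```

View pics/s5.png

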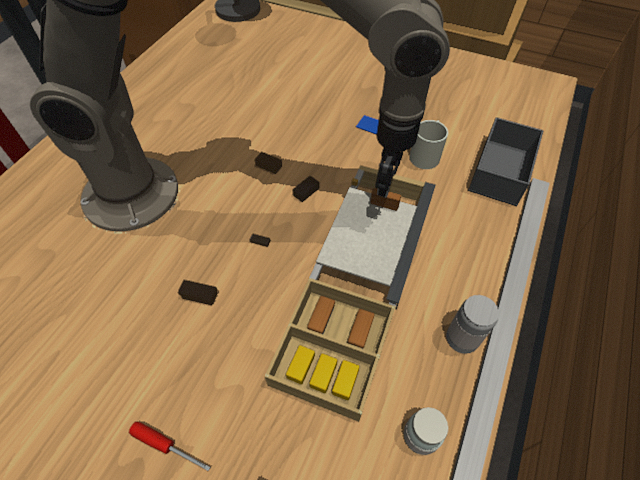

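All five pieces lie flat in the right bins: wax at (300..345, 363..379) and brushes at (321,314) and (361,328). Now I'll grip and close the cover.

```bash
python3 -m pendant '[[0.0854,0.0007,0.002,0.025,0],[0.0854,0,0,0.02,0],[0.0854,0,0,0.015,0],[0.0854,0,0,0.006,0],[0.0854,0,0,0,0],[0.01,0,0,0,0],[0.01,0,0,0,0],[0.01,0,0,0,0],[0.01,0,0,0,0],[0.01,0,0,0,0],[0.01,0,0,0,0],[0.01,0,0,0,0]]' 50
python3 -m pendant '[[0.01,0,0,0,0],[0.01,0,-0.008,0,0],[0.01,0,-0.016,0,0],[0.01,0,-0.02,0,0],[0.01,0,-0.02,0,0],[0.01,0,-0.02,0,0],[0.01,0,-0.02,0,0],[0.01,0,-0.02,0,0],[0.01,0,-0.02,0,0],[0.01,0,-0.016,0,0],[0.01,0,-0.01,0,0],[0.01,0,-0.01,0,0]]'
python3 -c "
from h import *
to(.6148,-.0785,.245,94)"
```

```text
t: 50.93
eef_pos: [0.5978, 0.1774, 0.2471]
tool_rot: [0.0, -0.035, 0.999, 0.0]
contact_force: [-1.1, -0.3, 4.6]
gripper_width: 0.204
grasp_force: 52.1
t: 51.93
eef_pos: [0.6103, -0.0027, 0.247]
tool_rot: [0.0, -0.035, 0.999, 0.0]
contact_force: [-1.7, 3.4, 6.4]
gripper_width: 0.202
grasp_force: 52.5
pos [ 0.6103 -0.0027  0.247 ] yaw 94.0 turn -0.0 dxyz mm [  0.8 -75.9   2. ] q7 1.52 t 51.9 w 0.202 f 52.5
```

```bash
python3 -m pendant '[[0.01,0,-0.01,0,0],[0.01,0,-0.01,0,0],[0.01,0,-0.01,0,0],[0.01,0,-0.01,0,0],[0.01,0,-0.01,0,0],[0.01,0,-0.008,0,0],[0.01,0,-0.005,0,0],[0.01,0,-0.003,0,0]]' | grep -E "pos|ct_f"
python3 -m pendant '[[0.01,0,-0.002,0,0],[0.01,0,-0.002,0,0]]' | grep -E "pos|ct_f"
python3 -m pendant '[[0.01,0,-0.0015,0,0],[0.01,0,-0.0015,0,0]]' | grep -E "pos|ct_f"
```

```text
eef_pos: [0.6149, -0.0686, 0.2471]
contact_force: [-1.6, 2.8, 6.3]
eef_pos: [0.6151, -0.0719, 0.2471]
contact_force: [-2.3, 3.3, 6.9]
eef_pos: [0.6153, -0.0748, 0.247]
contact_force: [-1.4, 2.4, 6.4]
```

```bash
python3 -m pendant '[[0.01,0,-0.001,0,0],[0.01,0,-0.001,0,0]]' | grep -E "pos|ct_f"
python3 -m pendant '[[0.01,0,-0.001,0,0],[0.01,0,-0.001,0,0]]' | grep -E "pos|ct_f"
python3 -m pendant '[[0.01,0,-0.001,0,0]]' | grep -E "pos|ct_f"
```

```text
eef_pos: [0.6155, -0.0768, 0.2471]
contact_force: [-1.8, 2.3, 7.3]
eef_pos: [0.6155, -0.0773, 0.2471]
contact_force: [-2.0, 8.0, 8.8]
eef_pos: [0.6156, -0.0775, 0.2471]
contact_force: [-3.6, 10.0, 8.4]
```

```bash
python3 -m pendant '[[0.01,0,-0.001,0,0]]' | grep -E "pos|ct_f"
python3 -m pendant '[[0.01,0,-0.001,0,0]]' | grep -E "pos|ct_f"
```

```text
eef_pos: [0.6156, -0.0776, 0.2471]
contact_force: [-3.9, 12.1, 9.2]
eef_pos: [0.6156, -0.0778, 0.2471]
contact_force: [-4.6, 14.5, 10.4]
```

The cover has met the closed end stop: resistance rose sharply at 14 N with no further travel. I'll release it, lift and check.

```bash
python3 -m pendant '[[0.01,0,0.002,0,0],[0.0854,0,0,0,0],[0.0854,0,0,0,0],[0.0854,0,0,0,0],[0.0854,0,0,0,0],[0.0854,0,0,0,0],[0.0854,0,0,-0.02,0],[0.0854,0,0,-0.03,0],[0.0854,0,0,-0.03,0],[0.0854,0,0,-0.03,0],[0.0854,0,0,-0.03,0],[0.0854,0,0,0,0]]'
python3 -m pendant '[[0.0854,0.02,0.03,0,0],[0.0854,0.02,0.03,0,0],[0.0854,0.02,0.03,0,0],[0.0854,0.02,0.03,0,0],[0.0854,0.02,0.03,0,0],[0.0854,0.02,0.03,0,0],[0.0854,0,0.03,0,0],[0.0854,0,0.03,0,0],[0.0854,0,0.03,0,0],[0.0854,0,0.03,0,0],[0.0854,0,0,0,0],[0.0854,0,0,0,0]]'|grep pos
python3 - <<'E'
from h import *
im,D=bot.read_camera("top"); cv2.imwrite("pics/end.png",im); r,p=cover(im,D); print(r)
a=np.radians(4.2); ex=np.array([np.cos(a),np.sin(a)]); ey=np.array([-ex[1],ex[0]]); print(np.percentile(p@ey,[.5,99.5]))
E
```

```text
t: 54.52
eef_pos: [0.6172, -0.0806, 0.3931]
tool_rot: [0.005, -0.034, 0.999, -0.001]
contact_force: [0.6, -0.3, 0.6]
gripper_width: 1.001
grasp_force: 0.0
eef_pos: [0.4745, 0.2125, 0.3862]
((621.3001708984375, -161.40731811523438), (180.76675415039062, 218.55909729003906), 4.024261951446533)
[-0.3147135  -0.09882506]
```

View pics/end.png

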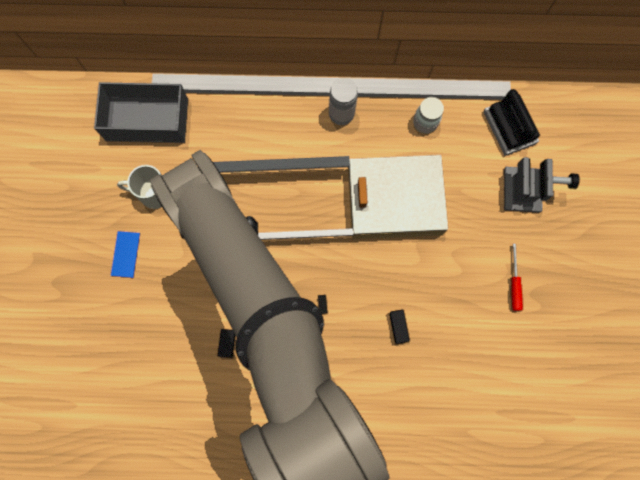

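The picture shows the cover (348–446, 156–236) lying flush over both bins, with the bystanders unmoved.

```bash
python3 -c "
from station import bot
print(bot.hand_in())"
```

```text
the job is handed in; nothing more can be done
None
```

The job is handed in: I opened the cover until it bound (about 4 N above its sliding force), eased it back 15 mm and released it, then put three wax blocks in the end bin and two brushes in the bin by the rails, and closed the cover to its end stop with nothing else on the bench disturbed.

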